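# Set out four workpieces on their locating plates for measuring

## Robot

A 6-joint arm with a two-finger parallel gripper is mounted at the origin on the work surface. World frame = base frame: x ahead of the robot, y to its left, z up, the work surface at z = 0. Lengths are in mm, angles in rad, forces in N, time in s.
With the tool pointing down it reaches from about 325 to 900 mm from the base axis. Payload 6.1 kg.
Tool frame: the origin (TCP) lies at the very end of the fingers, on their centre line; the grasp point (between the pads) lies 19 mm behind it; x points along the fingers, y is the direction in which the jaws open and shut, and the axes are right-handed (so a half turn about x gives the same grasp; the last joint's range is limited). The gripper opens to 87 mm and grips with 3 to 60 N. Pads are 19 mm wide; open, the fingers measure 117 mm over their backs; the gripper's body (75 mm by 190 mm) begins 51 mm behind the grasp point.
Start: joints at [-1.366, 0.22, 1.526, -0, 1.395, -0.126], TCP at [202.993, -591.109, 222.538] pointing down, gripper open.
Joint ranges: [-2.98, 2.98], [-0.91, 2.08], [0.09, 2.57], [-1.24, 4.39], [0.2, 2.65], [-2.68, 2.68]. Speed limits (rad/s): [2.57, 2.57, 3.01, 3.14, 3.14, 3.14].

## Interface

Orientations are given as a 3x3 rotation matrix whose columns are the frame's x, y, z axes.
In Python, from cell import get_state, capture, finish_job gives the robot as it stands.
- The arm moves only by the tool jog_arm, never from a script. Its argument "steps" is a list of rows, each an object with "linear": the shift along the tool's x, y, z in cm, a list of three; "delta_rot": the turn, a rotation vector about the tool's x, y, z in degrees, a list of three; "hand": the finger opening in cm, from 0 to 8.7. A call has 1 to 12 rows; each row is the pose to reach, as a shift and turn from the pose commanded when the call began, along the tool's axes at that moment; what a row does not reach only later rows make up. A row lasts 1/10 s, in which the tool goes at most 50 mm and 8.59 degrees, less where a joint would pass 70% of its speed; a pose out of reach is approached as far as the arm can. A call with a gripper value outside its range is refused whole. The fingers move at their own pace and stop on an object; "squeeze" is the grip in N (left out, the last holds). Time passes only in rows, so rows that repeat a pose let the fingers close. It gives the time, the measured TCP pose, the force and the opening at its end, in the units of the state.
- get_state(): the state, without advancing time (a new reading comes with each control period).
- capture(name): name is "scene" or "side" or "wrist"; returns a dict with "pixels" (420x560x3 uint8, blue, green, red), "intrinsics" (3x3 intrinsics, pixels), "R" (3x3) and "t" (3): a world point X has camera coordinates R X + t; the wrist camera has in their place "hand_eye" (4x4, takes a point from camera to tool coordinates, whose origin is the TCP and whose axes are the tool frame's). Camera axes: x right, y down, z forward; pixel columns grow to the right and rows downward; lengths in mm; the calibration is good to about 2 mm. A picture is of the moment at which its call begins: read the wrist's pose just before it. There is no depth.
- finish_job(): hands the job in, once; it reports no verdict.
The state is a dict: "clock": time; "qpos": joint angles; "dq": joint speeds; "joint_torque": joint torques, N m; "eef_pos": TCP position; "eef_rot": TCP orientation; "wrist_force": force on the tool from outside, world axes, zero at the start; "torque": the same for the moment, N m; "opening": finger opening in mm.
Only numpy, scipy, OpenCV 4.12 (cv2) and the standard library are available. Lean on these libraries where they do the work, as an engineer would, in place of code of your own. Each camera call takes 0.05 s, during which the arm holds its last target. There are 200 camera calls.

## Task

Get the measuring bench ready: set each of the four workpieces (the steel bushing, the square aluminium block, the brass bar and the red four-armed spider) upright and flat on the blue plate whose pale silhouette has the shape of its footprint, centred on the silhouette and turned to match it. Leave the white calibration ball and the black plug gauge standing where they are.

Things in the scene. Friction and masses are not known exactly. Their poses are not given: they have to be found in the camera images.
- bushing: Plain steel flanged bushing, upright: round flange 58 mm diameter x 10 mm at the bottom, round hub 34 mm diameter above it, 44 mm tall in all, dark bore mark in the top. About 0.28 kg. Belongs on the plate with the round silhouette, any rotation. Origin: centre of its underside, z up.
- block: Aluminium valve block, 50 x 50 mm square, 36 mm tall, dark port marks in the top. About 0.24 kg. Belongs on the plate with the square silhouette. Origin: centre of its underside; x and y along its sides, z up. Any quarter turn is as good.
- bar: Brass bar, 78 mm long (its x axis), 28 mm wide (y), 32 mm tall, two dark holes in the top. About 0.45 kg. Belongs on the plate with the oblong silhouette. Origin: centre of its underside, z up. Either way round is as good.
- spider: Red four-armed coupling spider: a flat cross 70 mm across both ways, arms 22 mm wide and 16 mm tall along its x and y axes, with a round hub 30 mm in diameter rising from the middle to 46 mm. About 0.2 kg. Belongs on the plate with the cross silhouette. Origin: centre of its underside, z up. Any quarter turn is as good.
- plate_round: Fixed blue plate, 96 x 96 x 6 mm, lying on the table, carrying a flush pale (white) silhouette: a disc 64 mm in diameter. Origin: centre of the plate's underside (z = 0, the table); the silhouette is centred on it and the top lies 6 mm above. x and y axes run along the plate's edges, z up.
- plate_square: Fixed blue plate, 96 x 96 x 6 mm, lying on the table, carrying a flush pale (white) silhouette: a square of 56 mm. Origin: centre of the plate's underside (z = 0, the table); the silhouette is centred on it and the top lies 6 mm above. x and y axes run along the plate's edges, as do the square's sides, z up.
- plate_bar: Fixed blue plate, 96 x 96 x 6 mm, lying on the table, carrying a flush pale (white) silhouette: an oblong 84 x 34 mm. Origin: centre of the plate's underside (z = 0, the table); the silhouette is centred on it and the top lies 6 mm above. x and y axes run along the plate's edges; the oblong is long along x, z up.
- plate_cross: Fixed blue plate, 96 x 96 x 6 mm, lying on the table, carrying a flush pale (white) silhouette: a cross 76 mm across with arms 28 mm wide. Origin: centre of the plate's underside (z = 0, the table); the silhouette is centred on it and the top lies 6 mm above. x and y axes run along the plate's edges, as do the arms of the cross, z up.
- cal_ball: Bystander, loose: calibration ball, a white 25 mm ball on a thin steel stem on a dark round foot 36 mm in diameter, 69 mm tall in all, 0.3 kg. To be left where it stands. Origin: centre of its underside.
- plug_gauge: Bystander, loose: upright plug gauge, black handle 26 mm in diameter and 36 mm tall with a bare steel end 16 mm in diameter above it, 60 mm tall in all, 0.16 kg. To be left where it stands. Origin: centre of its underside.

How it is judged:
By the outcome, as a careful person would: the job done as asked, in the order asked, and still so for the second after the job is handed in, with the robot touching nothing.
It also fails if it takes over 106 s, if anything falls off the work surface, if the arm or the gripper's body presses on something with over 40 N, if the wrist force passes 120 N, or if a joint passes its speed limit or range.

## Working session

There is one attempt and no reset: what is moved stays moved. The work goes in short steps, Python scripts to look and compute and a tool call to move; the robot and the scene stay as the last step left them, time stands still between calls to the robot, and variables do not carry over. Pictures are saved under pics/ and viewed, about 12 in all and at most 16, crops included, and the job is handed in when it is done.

Besides the shell and the picture viewer there is one more tool, called after ">>>" by a JSON object that holds its "name" and its "arguments". jog_arm: Moves the arm, as the interface text tells. Its arguments: {"type":"object","properties":{"steps":{"type":"array","items":{"type":"object","properties":{"linear":{"type":"array","items":{"type":"number"}},"delta_rot":{"type":"array","items":{"type":"number"}},"hand":{"type":"number"}}}},"squeeze":{"type":"number"}},"required":["steps"]}

```bash
mkdir -p pics; ls
python3 - <<'E'
from cell import *
import cv2,numpy as np
s=get_state();print(s['clock'],s['eef_pos'],s['eef_rot'],s['opening'])
for n in ['scene','side','wrist']:
    c=capture(n);cv2.imwrite(f'pics/{n}0.png',c['pixels'])
    print(n,c['intrinsics'],c.get('R'),c.get('t'),c.get('hand_eye'))
E
```

```text
pics
0.0 [ 202.86991049 -590.5088664   221.44835676] [[-4.05477359e-04  3.24810288e-01 -9.45779103e-01]
 [ 1.86765182e-03 -9.45777286e-01 -3.24810465e-01]
 [-9.99998174e-01 -1.89808935e-03 -2.23141250e-04]] 86.77236550844367
scene [[416.9678022    0.         281.39872927]
 [  0.         416.9678022  211.82492387]
 [  0.           0.           1.        ]] [[ 0.11469697  0.99339763 -0.00239882]
 [ 0.80514384 -0.09437522 -0.58552259]
 [-0.58188314  0.06522628 -0.81065254]] [ -63.38365025 -419.95536291 1260.26183997] None
side [[424.35461365   0.         283.29833527]
 [  0.         424.35461365 215.13191608]
 [  0.           0.           1.        ]] [[-0.95813923 -0.2861268   0.0100338 ]
 [-0.15968764  0.50499322 -0.84822267]
 [ 0.23763224 -0.81431769 -0.52954473]] [489.73777429  99.21556783 836.66897878] None
wrist [[338.67990082   0.         281.13341897]
 [  0.         338.67990082 212.69281681]
 [  0.           0.           1.        ]] None None [[-5.49516895e-04 -2.48500312e-01  9.68631660e-01 -1.61246228e+02]
 [ 9.99999843e-01 -2.43064889e-04  5.04954699e-04 -2.13409705e-01]
 [ 1.09958947e-04  9.68631785e-01  2.48500407e-01 -6.61757815e+01]
 [ 0.00000000e+00  0.00000000e+00  0.00000000e+00  1.00000000e+00]]
```

View pics/scene0.png

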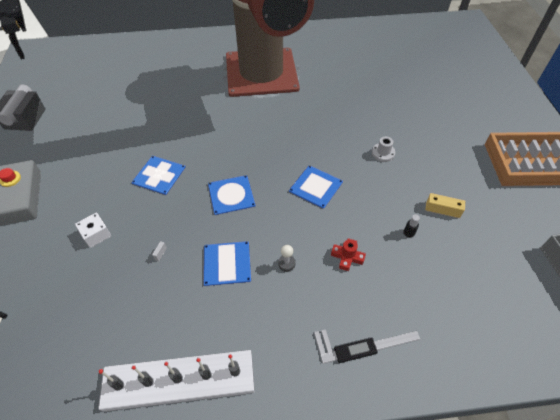

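View pics/side0.png

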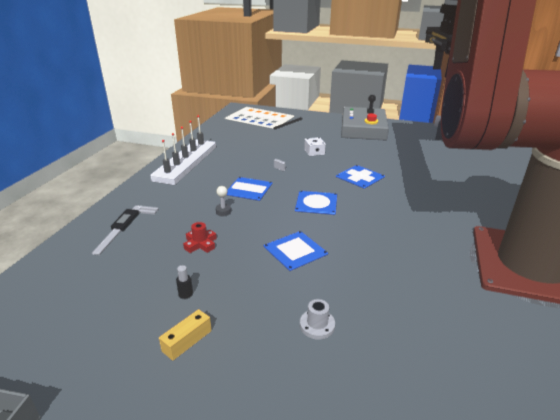

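Scene: bushing (385,147), block (92,230), bar (445,206), spider (349,252), ball (287,258) and gauge (412,227). The plates are cross (159,174), round (231,194), square (316,186) and bar (227,263). Side view shows the same things, all upright. Next I triangulate coarsely.

```bash
cat > h.py <<'E'
import cv2,numpy as np
from cell import *
def P(c):
    return c['intrinsics']@np.c_[c['R'],c['t']]
def tri(Ps,uv):
    A=np.vstack([np.array([u*p[2]-p[0],v*p[2]-p[1]]) for p,(u,v) in zip(Ps,uv)])
    X=np.linalg.svd(A)[2][-1];X=X[:3]/X[3]
    e=max(np.hypot(*((p@np.r_[X,1])[:2]/(p@np.r_[X,1])[2]-q)) for p,q in zip(Ps,uv))
    return X,e
def wrist():
    s=get_state();c=capture('wrist');R,p=np.array(s['eef_rot']),np.array(s['eef_pos'])
    H=np.array(c['hand_eye']);Rw=R@H[:3,:3];tw=R@H[:3,3]+p
    c['R']=Rw.T;c['t']=-Rw.T@tw;c['state']=s;return c
def rect(c,x,y,z,half=80,s=4):
    """top-down picture of plane z about (x,y): s px/mm, column=+x, row=+y"""
    M=P(c)@np.array([[1/s,0,x-half],[0,1/s,y-half],[0,0,z],[0,0,1]])
    n=int(2*half*s);return cv2.warpPerspective(c['pixels'],M,(n,n),flags=cv2.WARP_INVERSE_MAP|cv2.INTER_LINEAR)
def white(img):
    h=cv2.cvtColor(img,cv2.COLOR_BGR2HSV);return ((h[...,1]<60)&(h[...,2]>185)).astype(np.uint8)*255
def blue(img):
    h=cv2.cvtColor(img,cv2.COLOR_BGR2HSV);return ((h[...,0]>100)&(h[...,0]<130)&(h[...,1]>150)&(h[...,2]>80)).astype(np.uint8)*255
E
python3 - <<'E'
from h import *
a,b=capture('scene'),capture('side');Ps=[P(a),P(b)]
def plate(c,u,v,r=32):
    u0,v0=u-r,v-r;m=blue(c['pixels'][v0:v0+2*r,u0:u0+2*r])
    k=cv2.findContours(m,cv2.RETR_EXTERNAL,cv2.CHAIN_APPROX_NONE)[0];k=max(k,key=cv2.contourArea)
    q=cv2.approxPolyDP(cv2.convexHull(k),6,True).reshape(-1,2)+[u0,v0]
    return q
def ground(c,uv,z):
    M=P(c);H=np.c_[M[:,0],M[:,1],M[:,2]*z+M[:,3]];x=np.linalg.solve(H,[*uv,1]);return x[:2]/x[2]
def diag(q):
    l=np.cross(np.r_[q[0],1.],np.r_[q[2],1.]);m=np.cross(np.r_[q[1],1.],np.r_[q[3],1.]);x=np.cross(l,m);return x[:2]/x[2]
for n,u,v in [('round',(231,194),(317,202)),('square',(316,186),(296,249)),('bar',(227,263),(248,188)),('cross',(159,174),(361,176))]:
    A,B=plate(a,*u),plate(b,*v)
    if len(A)!=4 or len(B)!=4: print(n,len(A),len(B));continue
    X,e=tri(Ps,[diag(A),diag(B)])
    g=[ground(a,p,6) for p in A];d=g[1]-g[0];print(n,X.round(1),round(e,2),'yaw',np.degrees(np.arctan2(d[1],d[0])).round(1)%90)
for n,u,v in [('bushing',(386,141),(318,307)),('block',(91,224),(315,141)),('bar',(446,200),(186,326)),('spider',(350,243),(199,227)),('ball',(287,250),(222,191)),('gauge',(414,217),(183,269))]:
    X,e=tri(Ps,[u,v]);print(n,X.round(1),round(e,2))
E
```

```text
round [ 461.3 -108.8    4.2] 0.43 yaw 8.0
square [458.   91.9   3.5] 0.19 yaw 53.2
bar [ 641.2 -125.7    2.2] 0.31 yaw 0.1
cross 4 3
bushing [369.8 281.2  43.5] 0.33
block [ 533.5 -408.1   36.8] 0.24
bar [556.2 370.8  33. ] 0.01
spider [649.9 131.1  44.9] 0.53
ball [657.4  -0.9  57.2] 0.1
gauge [609.  274.7  57.1] 0.1
```

View pics/wrist0.png

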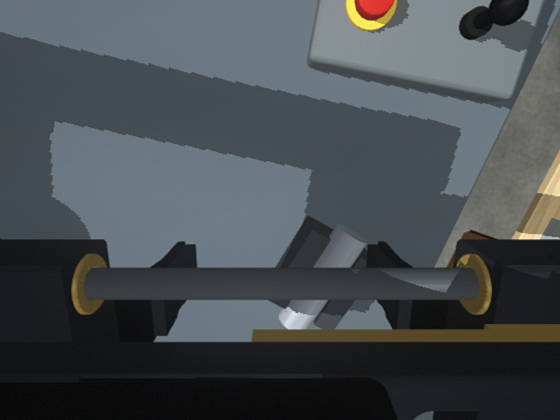

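The wrist picture shows the gripper filling rows 240 and below, with the table above them, so I hover and use the upper half. I'll tour with tool yaw 0 (tool y = +X, tool z = −Y), starting at the block.

>>> {"name": "jog_arm", "arguments": {"steps": [{"linear": [0,-4.2,-36.3],"delta_rot": [-71.05,0,0],"hand": 8.7},{"linear": [0,-4.2,-36.3],"delta_rot": [-71.05,0,0],"hand": 8.7},{"linear": [0,-4.2,-36.3],"delta_rot": [-71.05,0,0],"hand": 8.7},{"linear": [0,-4.2,-36.3],"delta_rot": [-71.05,0,0],"hand": 8.7},{"linear": [0,-4.2,-36.3],"delta_rot": [-71.05,0,0],"hand": 8.7},{"linear": [0,-4.2,-36.3],"delta_rot": [-71.05,0,0],"hand": 8.7},{"linear": [0,-4.2,-36.3],"delta_rot": [-71.05,0,0],"hand": 8.7},{"linear": [0,-4.2,-36.3],"delta_rot": [-71.05,0,0],"hand": 8.7},{"linear": [0,-4.2,-36.3],"delta_rot": [-71.05,0,0],"hand": 8.7},{"linear": [0,-4.2,-36.3],"delta_rot": [-71.05,0,0],"hand": 8.7},{"linear": [0,-4.2,-36.3],"delta_rot": [-71.05,0,0],"hand": 8.7}]}}

```text
clock: 1.35
eef_pos: [532.4, -433.5, 222.3]
eef_rot: [[-0.0, 1.0, -0.001], [0.0, -0.001, -1.0], [-1.0, -0.0, -0.0]]
wrist_force: [0.3, -0.1, 0.2]
opening: 86.9
```

Run:
```python
from h import *
import pickle
c=wrist();pickle.dump(c,open('block.pkl','wb'))
print(c['state']['clock'],c['state']['eef_pos'].round(1) if hasattr(c['state']['eef_pos'],'round') else c['state']['eef_pos'],np.round(c['state']['eef_rot'],4))
r=rect(c,533.5,-408,36,60,5)
cv2.imwrite('pics/block1.png',np.hstack([cv2.resize(c['pixels'],(0,0),fx=.4,fy=.4)[:168],np.zeros((168,16,3),np.uint8)])) 
cv2.imwrite('pics/block2.png',r[:600])
```

```text
1.35 [ 532.4 -433.5  222.3] [[-4.0e-04  1.0e+00 -1.5e-03]
 [ 3.0e-04 -1.5e-03 -1.0e+00]
 [-1.0e+00 -4.0e-04 -3.0e-04]]
```

View pics/block2.png

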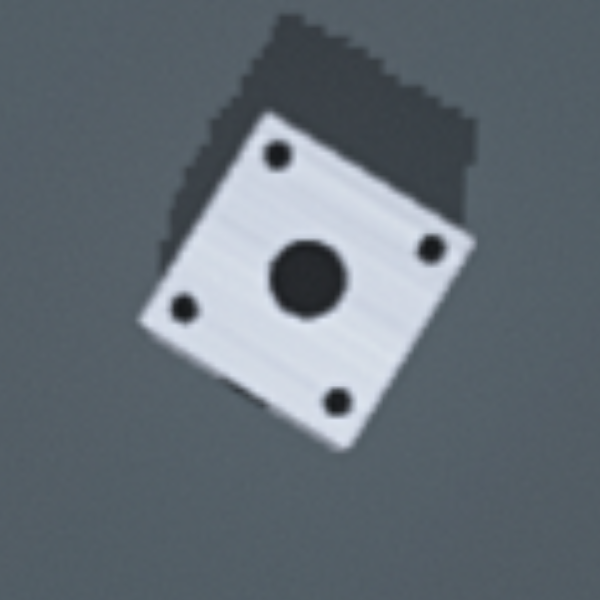

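The rectified crop shows the block top clearly: corners (268,112), (475,240), (345,450), (140,320). I'll go on to the cross plate.

>>> {"name": "jog_arm", "arguments": {"steps": [{"linear": [0,-12.5,-12.5],"hand": 8.7},{"linear": [0,-12.5,-12.5],"hand": 8.7},{"linear": [0,-12.5,-12.5],"hand": 8.7},{"linear": [0,-12.5,-12.5],"hand": 8.7},{"linear": [0,-12.5,-12.5],"hand": 8.7},{"linear": [0,-12.5,-12.5],"hand": 8.7}]}}

```text
invalid input at $.steps[0]: expected keys linear, delta_rot, hand
```

```bash
cat >> h.py <<'E'
import pickle,sys
def big(m,near=None):
    k=cv2.findContours(m,cv2.RETR_EXTERNAL,cv2.CHAIN_APPROX_NONE)[0]
    k=[q for q in k if cv2.contourArea(q)>1500]
    if near is None: return max(k,key=cv2.contourArea)
    return min(k,key=lambda q:np.hypot(*(np.array(cv2.minAreaRect(q)[0])-near)))
def quad(k):
    (cx,cy),(w,h),a=cv2.minAreaRect(cv2.convexHull(k));return np.array([cx,cy]),(w,h),a
def meas(c,mask,x,y,z,half=75,s=4,near=None):
    r=rect(c,x,y,z,half,s);m=mask(r);k=big(m,near)
    p,wh,a=quad(k);M=cv2.moments(k)
    f=lambda p:(np.array(p)/s+[x-half,y-half]).round(1)
    w,h=wh
    if h>w: w,h,a=h,w,a+90
    return dict(c=f(p),centroid=f((M['m10']/M['m00'],M['m01']/M['m00'])),size=(round(w/s,1),round(h/s,1)),long_yaw=round(((a+90)%180)-90,1)),r,m
def bright(img): # aluminium top
    h=cv2.cvtColor(img,cv2.COLOR_BGR2HSV);return ((h[...,2]>165)&(h[...,1]<80)).astype(np.uint8)*255
E
python3 - <<'E'
from h import *
c=pickle.load(open('block.pkl','rb'));print(meas(c,bright,533.5,-408,36)[0])
c=wrist();pickle.dump(c,open('cross.pkl','wb'));print(c['state']['clock'],c['state']['eef_pos'].round(1))
for m in(blue,white):
    d,r,k=meas(c,m,400,-283,6,95,3);print(d)
cv2.imwrite('pics/cross1.png',r)
E
```

```text
{'c': array([ 534.8, -411.6]), 'centroid': array([ 534.8, -411.7]), 'size': (49.9, 49.5), 'long_yaw': -58.5}
1.4 [ 532.2 -433.8  222.4]
{'c': array([ 378.3, -284.9]), 'centroid': array([ 380.3, -292.6]), 'size': (95.6, 95.3), 'long_yaw': -27.9}
{'c': array([ 377.6, -284.4]), 'centroid': array([ 377.5, -284.5]), 'size': (72.3, 72.0), 'long_yaw': 17.4}
```

View pics/cross1.png

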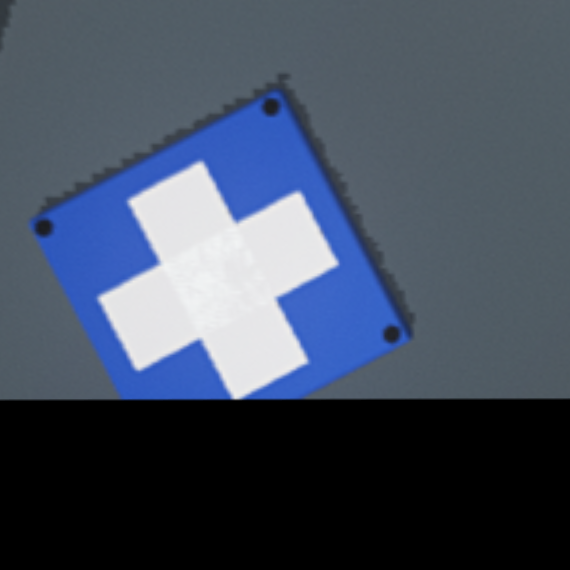

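The move was refused because it lacked delta_rot. Even so, the cross plate is already visible, centre about (377.6,-284.4) and yaw about -28°. Next I view the round and bar plates together.

>>> {"name": "jog_arm", "arguments": {"steps": [{"linear": [0,1.8,-28.3],"delta_rot": [0,0,0],"hand": 8.7},{"linear": [0,1.8,-28.3],"delta_rot": [0,0,0],"hand": 8.7},{"linear": [0,1.8,-28.3],"delta_rot": [0,0,0],"hand": 8.7},{"linear": [0,1.8,-28.3],"delta_rot": [0,0,0],"hand": 8.7},{"linear": [0,1.8,-28.3],"delta_rot": [0,0,0],"hand": 8.7},{"linear": [0,1.8,-28.3],"delta_rot": [0,0,0],"hand": 8.7},{"linear": [0,1.8,-28.3],"delta_rot": [0,0,0],"hand": 8.7},{"linear": [0,1.8,-28.3],"delta_rot": [0,0,0],"hand": 8.7}]}}

```text
clock: 2.25
eef_pos: [550.6, -150.5, 223.0]
eef_rot: [[0.001, 1.0, 0.001], [-0.001, 0.001, -1.0], [-1.0, 0.001, 0.001]]
wrist_force: [-0.8, -1.1, -0.5]
opening: 87.1
```

Run:
```python
from h import *
c=wrist();pickle.dump(c,open('rb.pkl','wb'));print(c['state']['clock'],c['state']['eef_pos'].round(1))
for xy in((461,-109),(641,-126)):
  for m in(blue,white): print(meas(c,m,*xy,6,75)[0])
```

```text
2.25 [ 550.6 -150.5  223. ]
{'c': array([ 460.2, -110.8]), 'centroid': array([ 460.2, -110.9]), 'size': (95.3, 95.2), 'long_yaw': -81.9}
{'c': array([ 459.6, -111.2]), 'centroid': array([ 459.7, -111.1]), 'size': (63.6, 63.5), 'long_yaw': -45.0}
{'c': array([ 640.7, -127.8]), 'centroid': array([ 640.7, -127.8]), 'size': (95.3, 95.3), 'long_yaw': 89.1}
{'c': array([ 641.2, -128. ]), 'centroid': array([ 641.3, -128.1]), 'size': (84.1, 34.2), 'long_yaw': -1.1}
```

>>> {"name": "jog_arm", "arguments": {"steps": [{"linear": [0,0,-22],"delta_rot": [0,0,0],"hand": 8.7},{"linear": [0,0,-22],"delta_rot": [0,0,0],"hand": 8.7},{"linear": [0,0,-22],"delta_rot": [0,0,0],"hand": 8.7},{"linear": [0,0,-22],"delta_rot": [0,0,0],"hand": 8.7},{"linear": [0,0,-22],"delta_rot": [0,0,0],"hand": 8.7},{"linear": [0,0,-22],"delta_rot": [0,0,0],"hand": 8.7},{"linear": [0,0,-22],"delta_rot": [0,0,0],"hand": 8.7}]}}

```text
clock: 3.0
eef_pos: [551.0, 68.1, 222.5]
eef_rot: [[-0.0, 1.0, -0.001], [-0.001, -0.001, -1.0], [-1.0, -0.0, 0.001]]
wrist_force: [-0.6, 0.1, 0.2]
opening: 86.9
```

```bash
cat >> h.py <<'E'
def red(img):
    h=cv2.cvtColor(img,cv2.COLOR_BGR2HSV);return (((h[...,0]<8)|(h[...,0]>172))&(h[...,1]>120)&(h[...,2]>60)).astype(np.uint8)*255
def yellow(img):
    h=cv2.cvtColor(img,cv2.COLOR_BGR2HSV);return ((h[...,0]>14)&(h[...,0]<35)&(h[...,1]>100)&(h[...,2]>120)).astype(np.uint8)*255
E
python3 - <<'E'
from h import *
c=wrist();pickle.dump(c,open('ss.pkl','wb'));print(c['state']['clock'],c['state']['eef_pos'].round(1))
for m in(blue,white): print(meas(c,m,458,92,6,75)[0])
print(meas(c,red,650,131,16,60)[0])
a=rect(c,458,92,6,75,4)[:,:,:];b=rect(c,650,131,16,60,5)
cv2.imwrite('pics/ss1.png',b);cv2.imwrite('pics/ss2.png',c['pixels'])
E
```

```text
3.0 [551.   68.1 222.5]
{'c': array([458.4,  91.4]), 'centroid': array([458.4,  91.4]), 'size': (95.6, 95.2), 'long_yaw': 51.0}
{'c': array([457.9,  91.1]), 'centroid': array([457.9,  91.1]), 'size': (56.1, 56.0), 'long_yaw': 51.0}
{'c': array([652.1, 127. ]), 'centroid': array([652.5, 127.6]), 'size': (64.3, 63.1), 'long_yaw': 19.3}
```

View pics/ss2.png

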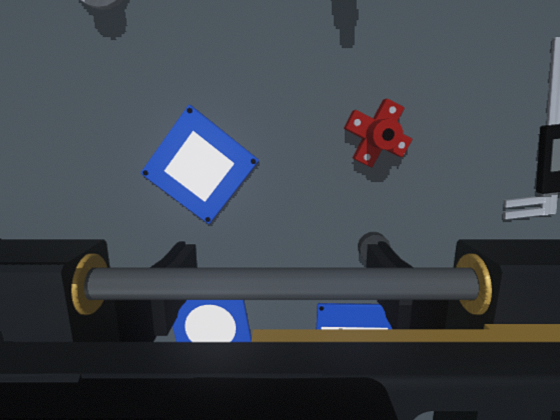

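The wrist view shows the square plate at (200,165), the spider at (385,133) and the ball at (373,245), with nothing crowding them. Now the bushing and bar.

>>> {"name": "jog_arm", "arguments": {"steps": [{"linear": [0,-8.5,-20],"delta_rot": [0,0,0],"hand": 8.7},{"linear": [0,-8.5,-20],"delta_rot": [0,0,0],"hand": 8.7},{"linear": [0,-8.5,-20],"delta_rot": [0,0,0],"hand": 8.7},{"linear": [0,-8.5,-20],"delta_rot": [0,0,0],"hand": 8.7},{"linear": [0,-8.5,-20],"delta_rot": [0,0,0],"hand": 8.7},{"linear": [0,-8.5,-20],"delta_rot": [0,0,0],"hand": 8.7},{"linear": [0,-8.5,-20],"delta_rot": [0,0,0],"hand": 8.7}]}}

```text
clock: 3.75
eef_pos: [466.5, 268.1, 222.5]
eef_rot: [[0.0, 1.0, -0.001], [-0.001, -0.001, -1.0], [-1.0, 0.0, 0.001]]
wrist_force: [0.2, 0.5, -0.3]
opening: 87.1
```

Run:
```python
from h import *
c=wrist();pickle.dump(c,open('bb.pkl','wb'));print(c['state']['clock'],c['state']['eef_pos'].round(1))
d,r,m=meas(c,yellow,556,371,32,75);print(d)
a=rect(c,370,281,44,50,8)[:,:]
b=rect(c,556,371,32,50,8)
def ring(c,x,y,z,half=30,s=8):  # circles in top plane
    g=cv2.medianBlur(cv2.cvtColor(rect(c,x,y,z,half,s),cv2.COLOR_BGR2GRAY),5)
    for lo,hi in((4,12),(13,20),(26,32)):
        q=cv2.HoughCircles(g,cv2.HOUGH_GRADIENT,1.5,200,param1=80,param2=15,minRadius=lo*s,maxRadius=hi*s)
        if q is not None:q=q[0,0]/s;print((q[:2]+[x-half,y-half]).round(1),q[2].round(1))
ring(c,370,281,44,40)
print('spider hub');ring(pickle.load(open('ss.pkl','rb')),652,129,46,40)
sp=rect(pickle.load(open('ss.pkl','rb')),652,129,16,50,8)
v=np.hstack([cv2.resize(i,(266,266)) for i in(a,b,sp)]);cv2.imwrite('pics/bb1.png',v)
```

```text
3.75 [466.5 268.1 222.5]
{'c': array([555.9, 370.3]), 'centroid': array([556.7, 369.7]), 'size': (77.3, 31.4), 'long_yaw': 66.8}
[369.8 278.6] 9.7
[369.7 282.5] 13.6
[387.3 276.3] 26.8
spider hub
[655.4 151.5] 4.2
```

View pics/bb1.png

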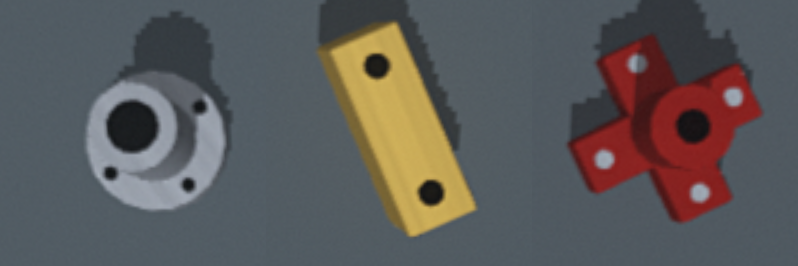

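Bushing bore at (369.7,278.5). Bar holes' midpoint is about (557.7,369.7) at yaw 66.6°. The spider's arm dots average (653.5,127) at yaw -25.5°. All stand free. I'll grasp the bushing by its hub.

>>> {"name": "jog_arm", "arguments": {"steps": [{"linear": [5,-9.7,-1.05],"delta_rot": [0,0,0],"hand": 8.7},{"linear": [10,-9.7,-1.05],"delta_rot": [0,0,0],"hand": 8.7},{"linear": [10,-9.7,-1.05],"delta_rot": [0,0,0],"hand": 8.7},{"linear": [14,-9.7,-1.05],"delta_rot": [0,0,0],"hand": 8.7},{"linear": [18,-9.7,-1.05],"delta_rot": [0,0,0],"hand": 8.7},{"linear": [20.7,-9.7,-1.05],"delta_rot": [0,0,0],"hand": 8.7},{"linear": [20.7,-9.7,-1.05],"delta_rot": [0,0,0],"hand": 8.7},{"linear": [20.7,-9.7,-1.05],"delta_rot": [0,0,0],"hand": 2.5},{"linear": [20.7,-9.7,-1.05],"delta_rot": [0,0,0],"hand": 2.5},{"linear": [20.7,-9.7,-1.05],"delta_rot": [0,0,0],"hand": 2.5},{"linear": [20.7,-9.7,-1.05],"delta_rot": [0,0,0],"hand": 2.5},{"linear": [20.7,-9.7,-1.05],"delta_rot": [0,0,0],"hand": 2.5}], "squeeze": 30}}

```text
clock: 5.0
eef_pos: [369.3, 280.3, 16.4]
eef_rot: [[0.002, 1.0, 0.0], [0.001, 0.0, -1.0], [-1.0, 0.002, -0.001]]
wrist_force: [0.1, -0.0, 0.9]
opening: 54.7
```

>>> {"name": "jog_arm", "arguments": {"steps": [{"linear": [0,0,0],"delta_rot": [0,0,0],"hand": 2.5},{"linear": [0,0,0],"delta_rot": [0,0,0],"hand": 2.5},{"linear": [0,0,0],"delta_rot": [0,0,0],"hand": 2.5}], "squeeze": 30}}

```text
clock: 5.3
eef_pos: [369.0, 280.1, 15.7]
eef_rot: [[0.001, 1.0, 0.0], [0.0, 0.0, -1.0], [-1.0, 0.001, -0.0]]
wrist_force: [1.7, 0.3, -0.1]
opening: 32.8
```

Run:
```python
from h import *
for i in range(5):
    s=get_state();print(s['eef_pos'].round(2),np.round(s['qpos'],4),round(s['opening'],1),np.round(s['wrist_force'],1));capture('wrist')
```

```text
[368.98 280.15  15.68] [ 4.7900e-01  1.0250e-01  2.0915e+00 -2.0000e-04  9.4680e-01  4.7890e-01] 32.8 [ 1.7  0.3 -0.1]
[368.96 280.15  15.69] [ 4.7900e-01  1.0250e-01  2.0914e+00 -2.0000e-04  9.4690e-01  4.7890e-01] 32.8 [ 1.8  0.6 -0.3]
[368.99 280.15  15.69] [ 4.7900e-01  1.0260e-01  2.0913e+00 -1.0000e-04  9.4690e-01  4.7890e-01] 32.7 [0.7 0.5 0.7]
[368.95 280.14  15.68] [ 4.7900e-01  1.0260e-01  2.0914e+00 -1.0000e-04  9.4700e-01  4.7890e-01] 32.7 [ 1.9 -0.6  0.8]
[368.96 280.15  15.69] [ 4.7900e-01  1.0260e-01  2.0914e+00 -1.0000e-04  9.4700e-01  4.7890e-01] 33.2 [1.8 0.8 0.3]
```

Settled readings are steady. The bushing sits about 1.6 mm to −y of the TCP, so I'll carry that offset to the placing. Lift and carry.

>>> {"name": "jog_arm", "arguments": {"steps": [{"linear": [-3,0,0],"delta_rot": [0,0,0],"hand": 2.5},{"linear": [-7,0,0],"delta_rot": [0,0,0],"hand": 2.5},{"linear": [-10,0,1],"delta_rot": [0,0,0],"hand": 2.5},{"linear": [-12,1,4],"delta_rot": [0,0,0],"hand": 2.5},{"linear": [-12,2,8.5],"delta_rot": [0,0,0],"hand": 2.5},{"linear": [-12,3,13],"delta_rot": [0,0,0],"hand": 2.5},{"linear": [-12,4,17.5],"delta_rot": [0,0,0],"hand": 2.5},{"linear": [-12,5,22],"delta_rot": [0,0,0],"hand": 2.5},{"linear": [-12,6,26.5],"delta_rot": [0,0,0],"hand": 2.5},{"linear": [-12,7,31],"delta_rot": [0,0,0],"hand": 2.5},{"linear": [-12,8,35],"delta_rot": [0,0,0],"hand": 2.5},{"linear": [-12,8.8,38],"delta_rot": [0,0,0],"hand": 2.5}], "squeeze": 40}}

```text
clock: 6.75
eef_pos: [455.8, -102.1, 134.6]
eef_rot: [[-0.002, 1.0, -0.002], [0.001, -0.002, -1.0], [-1.0, -0.002, -0.001]]
wrist_force: [0.6, 0.7, -3.0]
opening: 32.7
```

>>> {"name": "jog_arm", "arguments": {"steps": [{"linear": [1,0.3,1],"delta_rot": [0,0,0],"hand": 2.5},{"linear": [4,0.3,1],"delta_rot": [0,0,0],"hand": 2.5},{"linear": [7,0.3,1],"delta_rot": [0,0,0],"hand": 2.5},{"linear": [9.5,0.3,1],"delta_rot": [0,0,0],"hand": 2.5},{"linear": [10.5,0.3,1],"delta_rot": [0,0,0],"hand": 2.5},{"linear": [11,0.3,1],"delta_rot": [0,0,0],"hand": 2.5},{"linear": [11.35,0.3,1],"delta_rot": [0,0,0],"hand": 2.5},{"linear": [11.35,0.3,1],"delta_rot": [0,0,0],"hand": 2.5},{"linear": [11.35,0.3,1],"delta_rot": [0,0,0],"hand": 2.5}]}}

```text
clock: 7.65
eef_pos: [460.6, -110.2, 23.1]
eef_rot: [[0.002, 1.0, 0.0], [-0.001, 0.0, -1.0], [-1.0, 0.002, 0.001]]
wrist_force: [0.6, 0.9, -2.6]
opening: 32.3
```

>>> {"name": "jog_arm", "arguments": {"steps": [{"linear": [0,0,0],"delta_rot": [0,0,0],"hand": 2.5},{"linear": [0.05,0,0],"delta_rot": [0,0,0],"hand": 2.5},{"linear": [0.05,0,0],"delta_rot": [0,0,0],"hand": 6},{"linear": [0.05,0,0],"delta_rot": [0,0,0],"hand": 6},{"linear": [0.05,0,0],"delta_rot": [0,0,0],"hand": 6},{"linear": [-4,0,0],"delta_rot": [0,0,0],"hand": 8.7},{"linear": [-8,0,0],"delta_rot": [0,0,0],"hand": 8.7},{"linear": [-13,0,0],"delta_rot": [0,0,0],"hand": 8.7},{"linear": [-18,0,2],"delta_rot": [0,0,0],"hand": 8.7},{"linear": [-20,0,2.5],"delta_rot": [0,0,0],"hand": 8.7},{"linear": [-20,0,2.5],"delta_rot": [0,0,0],"hand": 8.7},{"linear": [-20,0,2.5],"delta_rot": [0,0,0],"hand": 8.7}]}}

```text
clock: 8.85
eef_pos: [459.8, -135.1, 222.2]
eef_rot: [[0.001, 1.0, -0.0], [-0.0, -0.0, -1.0], [-1.0, 0.001, 0.0]]
wrist_force: [0.2, 0.4, -0.8]
opening: 86.8
```

```bash
cat >> h.py <<'E'
def dark(img): return cv2.inRange(cv2.cvtColor(img,cv2.COLOR_BGR2GRAY),0,70)
def blobs(c,mask,x,y,z,half=45,s=6,lo=8,hi=600):
    r=rect(c,x,y,z,half,s);n,l,st,ct=cv2.connectedComponentsWithStats(mask(r))
    return [((ct[i]/s+[x-half,y-half]).round(1),round(st[i,4]/s/s,0)) for i in range(1,n) if lo<st[i,4]/s/s<hi],r
E
python3 - <<'E'
from h import *
c=wrist();pickle.dump(c,open('b1.pkl','wb'));print(c['state']['clock'],c['state']['eef_pos'].round(1))
print(meas(c,blue,460,-111,6)[0])
bl,a=blobs(c,dark,460,-111,50,40);print('bore',bl)
bl,b=blobs(c,dark,460,-111,16,40);print('flange z16',bl)
cv2.imwrite('pics/b1.png',cv2.resize(rect(c,460,-111,16,50,5),(500,500)))
E
```

```text
8.85 [ 459.8 -135.1  222.2]
{'c': array([ 459.5, -110.8]), 'centroid': array([ 459.5, -110.8]), 'size': (95.5, 95.2), 'long_yaw': -81.9}
bore [(array([ 427.1, -148.6]), np.float64(29.0)), (array([ 446.1, -125.2]), np.float64(14.0)), (array([ 475.3, -120.3]), np.float64(17.0)), (array([ 458.7, -111.8]), np.float64(285.0)), (array([441.9, -95.3]), np.float64(16.0)), (array([471. , -90.9]), np.float64(16.0))]
flange z16 [(array([ 462.6, -144.3]), np.float64(423.0)), (array([ 444.9, -131. ]), np.float64(17.0)), (array([ 477.1, -125.6]), np.float64(20.0)), (array([ 458.7, -116.3]), np.float64(346.0)), (array([440.2, -98.2]), np.float64(20.0)), (array([472.3, -93.3]), np.float64(19.0))]
```

View pics/b1.png

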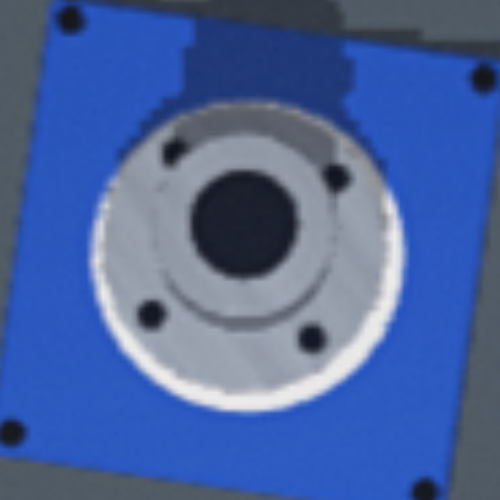

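The bushing stands upright inside the disc, about 1 mm off centre. Flange holes give (458.6,-112.0) and the plate (459.5,-110.8). That's fine. Next is the block: hover with the jaw yaw matched at -58.5°.

>>> {"name": "jog_arm", "arguments": {"steps": [{"linear": [0,7.5,27.65],"delta_rot": [58.5,0,0],"hand": 8.7},{"linear": [0,7.5,27.65],"delta_rot": [58.5,0,0],"hand": 8.7},{"linear": [0,7.5,27.65],"delta_rot": [58.5,0,0],"hand": 8.7},{"linear": [0,7.5,27.65],"delta_rot": [58.5,0,0],"hand": 8.7},{"linear": [0,7.5,27.65],"delta_rot": [58.5,0,0],"hand": 8.7},{"linear": [0,7.5,27.65],"delta_rot": [58.5,0,0],"hand": 8.7},{"linear": [0,7.5,27.65],"delta_rot": [58.5,0,0],"hand": 8.7},{"linear": [0,7.5,27.65],"delta_rot": [58.5,0,0],"hand": 8.7},{"linear": [0,7.5,27.65],"delta_rot": [58.5,0,0],"hand": 8.7},{"linear": [0,7.5,27.65],"delta_rot": [58.5,0,0],"hand": 8.7},{"linear": [0,7.5,27.65],"delta_rot": [58.5,0,0],"hand": 8.7}]}}

```text
clock: 10.0
eef_pos: [534.8, -410.5, 222.1]
eef_rot: [[-0.0, 0.525, -0.851], [0.0, -0.851, -0.525], [-1.0, -0.0, -0.0]]
wrist_force: [0.7, 0.2, 0.6]
opening: 87.6
```

```bash
cat >> h.py <<'E'
def toolshift(s,tgt):
    """cm along tool axes from present TCP to world point; yaw of tool y in deg"""
    R=np.array(s['eef_rot']);d=R.T@(np.array(tgt)-s['eef_pos'])/10
    return d.round(2),np.degrees(np.arctan2(R[1,1],R[0,1])).round(1)
E
python3 - <<'E'
from h import *
for i in range(3): capture('wrist')
c=wrist();print(c['state']['clock'],c['state']['eef_pos'].round(1))
d,r,m=meas(c,bright,535,-411.5,36,50,6);print(d)
print(blobs(c,dark,535,-411.5,36,30)[0])
print(toolshift(c['state'],[*d['c'],10]))
E
```

```text
10.15 [ 534.8 -411.   222.5]
{'c': array([ 535.2, -411.8]), 'centroid': array([ 535.3, -411.9]), 'size': (49.8, 49.4), 'long_yaw': 31.4}
[(array([ 518. , -435.2]), np.float64(18.0)), (array([ 555.3, -435.7]), np.float64(254.0)), (array([ 528.9, -437. ]), np.float64(15.0)), (array([ 559.7, -418.3]), np.float64(15.0)), (array([ 535. , -412.3]), np.float64(161.0)), (array([ 510.3, -406.3]), np.float64(14.0)), (array([ 541. , -387.6]), np.float64(15.0))]
(array([2.125e+01, 7.000e-02, 1.000e-02]), np.float64(-58.4))
```

>>> {"name": "jog_arm", "arguments": {"steps": [{"linear": [5,0.07,0],"delta_rot": [0,0,0],"hand": 8.7},{"linear": [10,0.07,0],"delta_rot": [0,0,0],"hand": 8.7},{"linear": [14,0.07,0],"delta_rot": [0,0,0],"hand": 8.7},{"linear": [18,0.07,0],"delta_rot": [0,0,0],"hand": 8.7},{"linear": [20.5,0.07,0],"delta_rot": [0,0,0],"hand": 8.7},{"linear": [21.2,0.07,0],"delta_rot": [0,0,0],"hand": 8.7},{"linear": [21.2,0.07,0],"delta_rot": [0,0,0],"hand": 8.7},{"linear": [21.2,0.07,0],"delta_rot": [0,0,0],"hand": 4.2},{"linear": [21.2,0.07,0],"delta_rot": [0,0,0],"hand": 4.2},{"linear": [21.2,0.07,0],"delta_rot": [0,0,0],"hand": 4.2},{"linear": [21.2,0.07,0],"delta_rot": [0,0,0],"hand": 4.2},{"linear": [21.2,0.07,0],"delta_rot": [0,0,0],"hand": 4.2}], "squeeze": 40}}

```text
clock: 11.4
eef_pos: [535.3, -412.3, 10.7]
eef_rot: [[0.001, 0.523, -0.853], [-0.001, -0.853, -0.523], [-1.0, 0.001, -0.0]]
wrist_force: [0.2, 0.1, -0.8]
opening: 54.9
```

>>> {"name": "jog_arm", "arguments": {"steps": [{"linear": [0,0,0],"delta_rot": [0,0,0],"hand": 4.2},{"linear": [-3,0,0],"delta_rot": [0,0,0],"hand": 4.2},{"linear": [-7,0,0],"delta_rot": [0,0,0],"hand": 4.2},{"linear": [-11,0,0],"delta_rot": [0,0,0],"hand": 4.2},{"linear": [-13,0,0],"delta_rot": [0,0,0],"hand": 4.2},{"linear": [-13,0,0],"delta_rot": [0,0,0],"hand": 4.2},{"linear": [-13,0,0],"delta_rot": [0,0,0],"hand": 4.2}]}}

```text
clock: 12.1
eef_pos: [534.6, -411.7, 138.9]
eef_rot: [[-0.001, 0.523, -0.853], [0.001, -0.853, -0.523], [-1.0, -0.001, 0.0]]
wrist_force: [-1.1, -0.3, -3.1]
opening: 49.8
```

Run:
```python
from h import *
capture('wrist');capture('wrist')
s=get_state();print(s['eef_pos'].round(2),s['opening'],np.round(s['wrist_force'],1));print(toolshift(s,[458.1,91.4,16]))
```

```text
[ 533.69 -410.78  136.89] 49.67670253276761 [-0.2 -0.5 -2.9]
(array([ 12.29, -46.71, -19.81]), np.float64(-58.5))
```

Run:
```python
from h import *
for i in range(8):
    s=get_state();print(s['clock'],s['eef_pos'].round(2),np.round(s['qpos'],4),np.abs(s['dq']).max().round(4));capture('wrist')
```

```text
12.2 [ 533.69 -410.78  136.89] [-0.773   0.4044  1.4625 -0.      1.2795  0.248 ] 0.0086
12.25 [ 533.73 -410.81  136.85] [-0.773   0.4046  1.4623  0.      1.2796  0.248 ] 0.0072
12.3 [ 533.86 -410.93  137.08] [-0.773   0.4046  1.4619  0.      1.2797  0.248 ] 0.0092
12.35 [ 534.08 -411.16  137.53] [-0.773   0.4043  1.4614  0.      1.2797  0.248 ] 0.0117
12.4 [ 534.31 -411.39  138.04] [-0.773   0.4039  1.4609 -0.      1.2798  0.248 ] 0.0082
12.45 [ 534.52 -411.59  138.51] [-0.773   0.4036  1.4605  0.      1.2799  0.248 ] 0.008
12.5 [ 534.69 -411.76  138.96] [-0.773   0.4031  1.4601 -0.      1.2799  0.248 ] 0.008
12.55 [ 534.82 -411.87  139.3 ] [-0.773   0.4028  1.4599  0.      1.28    0.248 ] 0.0059
```

>>> {"name": "jog_arm", "arguments": {"steps": [{"linear": [0,-3,-1.3],"delta_rot": [-2,0,0],"hand": 4.2},{"linear": [0,-7,-3],"delta_rot": [-4,0,0],"hand": 4.2},{"linear": [0,-11,-4.6],"delta_rot": [-6,0,0],"hand": 4.2},{"linear": [0,-15,-6.3],"delta_rot": [-8,0,0],"hand": 4.2},{"linear": [0,-19,-8],"delta_rot": [-10,0,0],"hand": 4.2},{"linear": [0,-23,-9.7],"delta_rot": [-12,0,0],"hand": 4.2},{"linear": [0,-27,-11.4],"delta_rot": [-14,0,0],"hand": 4.2},{"linear": [0,-31,-13],"delta_rot": [-16,0,0],"hand": 4.2},{"linear": [0,-35,-14.7],"delta_rot": [-18,0,0],"hand": 4.2},{"linear": [0,-39,-16.4],"delta_rot": [-19.5,0,0],"hand": 4.2},{"linear": [0,-43,-18.1],"delta_rot": [-19.5,0,0],"hand": 4.2},{"linear": [0,-45.5,-19.1],"delta_rot": [-19.5,0,0],"hand": 4.2}]}}

```text
clock: 13.8
eef_pos: [459.5, 78.3, 140.5]
eef_rot: [[0.001, 0.778, -0.628], [0.001, -0.628, -0.778], [-1.0, 0.0, -0.001]]
wrist_force: [-0.0, -0.2, -2.2]
opening: 49.6
```

```bash
cat >> h.py <<'E'
def settle(n=10):
    for i in range(n): capture('wrist')
    return get_state()
E
python3 - <<'E'
from h import *
s=settle();print(s['clock'],s['eef_pos'].round(2),s['opening'],np.round(s['wrist_force'],1));print(toolshift(s,[458.1,91.4,16.5]))
E
```

```text
14.3 [460.35  74.73 140.04] 49.63868102639384 [ 1.  -0.8 -3.2]
(array([12.35, -1.23, -1.15]), np.float64(-39.1))
```

>>> {"name": "jog_arm", "arguments": {"steps": [{"linear": [2,-1.23,-1.15],"delta_rot": [0,0,0],"hand": 4.2},{"linear": [5,-1.23,-1.15],"delta_rot": [0,0,0],"hand": 4.2},{"linear": [8,-1.23,-1.15],"delta_rot": [0,0,0],"hand": 4.2},{"linear": [10.5,-1.23,-1.15],"delta_rot": [0,0,0],"hand": 4.2},{"linear": [11.7,-1.23,-1.15],"delta_rot": [0,0,0],"hand": 4.2},{"linear": [12.1,-1.23,-1.15],"delta_rot": [0,0,0],"hand": 4.2},{"linear": [12.3,-1.23,-1.15],"delta_rot": [0,0,0],"hand": 4.2},{"linear": [12.3,-1.23,-1.15],"delta_rot": [0,0,0],"hand": 4.2},{"linear": [12.3,-1.23,-1.15],"delta_rot": [0,0,0],"hand": 4.2},{"linear": [12.3,-1.23,-1.15],"delta_rot": [0,0,0],"hand": 4.2},{"linear": [12.35,-1.23,-1.15],"delta_rot": [0,0,0],"hand": 4.2},{"linear": [12.35,-1.23,-1.15],"delta_rot": [0,0,0],"hand": 4.2}]}}

```text
clock: 15.5
eef_pos: [458.0, 92.4, 16.8]
eef_rot: [[0.001, 0.777, -0.629], [0.0, -0.629, -0.777], [-1.0, 0.0, -0.0]]
wrist_force: [-0.1, -0.3, -2.5]
opening: 50.1
```

>>> {"name": "jog_arm", "arguments": {"steps": [{"linear": [0,0,0],"delta_rot": [0,0,0],"hand": 7},{"linear": [0,0,0],"delta_rot": [0,0,0],"hand": 7},{"linear": [0,0,0],"delta_rot": [0,0,0],"hand": 7},{"linear": [-3,0,0],"delta_rot": [0,0,0],"hand": 8.7},{"linear": [-7,0,0],"delta_rot": [0,0,0],"hand": 8.7},{"linear": [-12,0,0],"delta_rot": [0,0,0],"hand": 8.7},{"linear": [-17,0,0],"delta_rot": [0,0,0],"hand": 8.7},{"linear": [-20,0,2],"delta_rot": [0,0,0],"hand": 8.7},{"linear": [-20,0,2],"delta_rot": [0,0,0],"hand": 8.7},{"linear": [-20,0,2],"delta_rot": [0,0,0],"hand": 8.7}]}}

```text
clock: 16.5
eef_pos: [445.7, 76.7, 217.3]
eef_rot: [[0.002, 0.777, -0.63], [0.0, -0.63, -0.777], [-1.0, 0.002, -0.002]]
wrist_force: [-0.2, 0.0, 0.4]
opening: 86.5
```

Run:
```python
from h import *
c=wrist();pickle.dump(c,open('k1.pkl','wb'));s=c['state'];print(s['clock'],s['eef_pos'].round(1))
print(meas(c,blue,458,91,6)[0])
print([b for b in blobs(c,dark,458,91,42,30)[0]])
r=rect(c,458,91,42,50,6);cv2.imwrite('pics/k1.png',rect(c,458,91,42,55,5))
print(toolshift(s,[557.7,369.7,s['eef_pos'][2]]))
```

```text
16.5 [445.7  76.7 217.3]
{'c': array([457.9,  91.2]), 'centroid': array([457.9,  91.3]), 'size': (95.4, 95.3), 'long_yaw': -39.0}
[(array([440. ,  67.4]), np.float64(226.0)), (array([480.9,  69.5]), np.float64(273.0)), (array([459.9,  67.6]), np.float64(16.0)), (array([457.3,  92.8]), np.float64(161.0)), (array([432. ,  90.2]), np.float64(15.0)), (array([482.6,  95.5]), np.float64(15.0)), (array([454.7, 118.2]), np.float64(15.0))]
(array([  0.03,  -9.75, -29.81]), np.float64(-39.0))
```

View pics/k1.png

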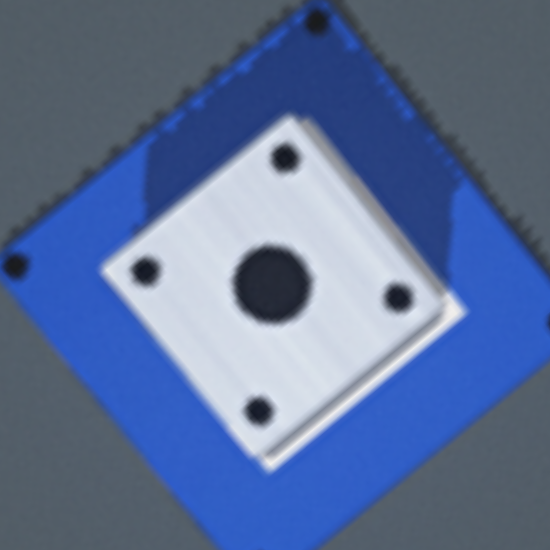

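Block stands flat inside the square with yaw right (-39.0°). Its centre is about (-0.6,+1.6) mm off, which I'll reconsider at the end. On to the bar, jaw yaw -23.4°.

>>> {"name": "jog_arm", "arguments": {"steps": [{"linear": [0,-9.75,-29.8],"delta_rot": [-15.6,0,0],"hand": 8.7},{"linear": [0,-9.75,-29.8],"delta_rot": [-15.6,0,0],"hand": 8.7},{"linear": [0,-9.75,-29.8],"delta_rot": [-15.6,0,0],"hand": 8.7},{"linear": [0,-9.75,-29.8],"delta_rot": [-15.6,0,0],"hand": 8.7},{"linear": [0,-9.75,-29.8],"delta_rot": [-15.6,0,0],"hand": 8.7},{"linear": [0,-9.75,-29.8],"delta_rot": [-15.6,0,0],"hand": 8.7},{"linear": [0,-9.75,-29.8],"delta_rot": [-15.6,0,0],"hand": 8.7},{"linear": [0,-9.75,-29.8],"delta_rot": [-15.6,0,0],"hand": 8.7},{"linear": [0,-9.75,-29.8],"delta_rot": [-15.6,0,0],"hand": 8.7}]}}

```text
clock: 17.45
eef_pos: [555.8, 369.3, 213.8]
eef_rot: [[-0.004, 0.918, -0.396], [-0.002, -0.396, -0.918], [-1.0, -0.003, 0.004]]
wrist_force: [-0.5, -0.5, 0.0]
opening: 87.1
```

Run:
```python
from h import *
settle(8);c=wrist();s=c['state'];print(s['clock'],s['eef_pos'].round(1))
print(meas(c,yellow,557,370,32,60)[0])
b=blobs(c,dark,557,370,32,32)[0];b=[q for q in b if 20<q[1]<100];print(b)
if len(b)==2:
    m=(b[0][0]+b[1][0])/2;d=b[1][0]-b[0][0];print(m,np.hypot(*d),np.degrees(np.arctan2(d[1],d[0])),toolshift(s,[*m,9]))
```

```text
17.85 [557.2 369.1 217.1]
{'c': array([558.6, 370.9]), 'centroid': array([558.6, 370.9]), 'size': (79.6, 27.7), 'long_yaw': 66.8}
[(array([547.9, 346. ]), np.float64(61.0)), (array([568.4, 393.6]), np.float64(62.0))]
[558.15 369.8 ] 51.826730554801564 66.6997955932439 (array([20.81,  0.06, -0.09]), np.float64(-23.5))
```

>>> {"name": "jog_arm", "arguments": {"steps": [{"linear": [5,0.06,-0.1],"delta_rot": [0,0,0],"hand": 8.7},{"linear": [10,0.06,-0.1],"delta_rot": [0,0,0],"hand": 6},{"linear": [14,0.06,-0.1],"delta_rot": [0,0,0],"hand": 6},{"linear": [18,0.06,-0.1],"delta_rot": [0,0,0],"hand": 6},{"linear": [20,0.06,-0.1],"delta_rot": [0,0,0],"hand": 6},{"linear": [20.8,0.06,-0.1],"delta_rot": [0,0,0],"hand": 6},{"linear": [20.8,0.06,-0.1],"delta_rot": [0,0,0],"hand": 6},{"linear": [20.8,0.06,-0.1],"delta_rot": [0,0,0],"hand": 6},{"linear": [20.8,0.06,-0.1],"delta_rot": [0,0,0],"hand": 2},{"linear": [20.8,0.06,-0.1],"delta_rot": [0,0,0],"hand": 2},{"linear": [20.8,0.06,-0.1],"delta_rot": [0,0,0],"hand": 2},{"linear": [20.8,0.06,-0.1],"delta_rot": [0,0,0],"hand": 2}], "squeeze": 50}}

```text
clock: 19.1
eef_pos: [558.2, 370.6, 9.2]
eef_rot: [[0.001, 0.918, -0.397], [0.0, -0.397, -0.918], [-1.0, 0.001, -0.001]]
wrist_force: [0.2, 0.4, 0.7]
opening: 35.9
```

>>> {"name": "jog_arm", "arguments": {"steps": [{"linear": [0,0,0],"delta_rot": [0,0,0],"hand": 2},{"linear": [0,0,0],"delta_rot": [0,0,0],"hand": 2},{"linear": [-3,0,0],"delta_rot": [0,0,0],"hand": 2},{"linear": [-6,0,0],"delta_rot": [0,0,0],"hand": 2},{"linear": [-10,0,0],"delta_rot": [0,0,0],"hand": 2},{"linear": [-13,0,0],"delta_rot": [0,0,0],"hand": 2},{"linear": [-14,0,0],"delta_rot": [0,0,0],"hand": 2},{"linear": [-14,0,0],"delta_rot": [0,0,0],"hand": 2}]}}

```text
clock: 19.9
eef_pos: [558.5, 370.8, 149.7]
eef_rot: [[0.002, 0.918, -0.397], [0.001, -0.397, -0.918], [-1.0, 0.001, -0.002]]
wrist_force: [-0.2, -0.3, -2.7]
opening: 27.6
```

Run:
```python
from h import *
s=settle(8);print(s['clock'],s['eef_pos'].round(1),s['opening'],np.round(s['wrist_force'],1));print(toolshift(s,[640.9,-127.9,s['eef_pos'][2]]))
```

```text
20.3 [557.3 370.1 147. ] 27.876195895242574 [ 0.4 -0.9 -3.1]
(array([3.000e-02, 2.745e+01, 4.238e+01]), np.float64(-23.4))
```

>>> {"name": "jog_arm", "arguments": {"steps": [{"linear": [0,1.5,2.3],"delta_rot": [3,0,0],"hand": 2},{"linear": [0,4,6.2],"delta_rot": [9,0,0],"hand": 2},{"linear": [0,6.5,10],"delta_rot": [15,0,0],"hand": 2},{"linear": [0,9,13.9],"delta_rot": [21,0,0],"hand": 2},{"linear": [0,11.5,17.8],"delta_rot": [27,0,0],"hand": 2},{"linear": [0,14,21.6],"delta_rot": [33,0,0],"hand": 2},{"linear": [0,16.5,25.5],"delta_rot": [39,0,0],"hand": 2},{"linear": [0,19,29.4],"delta_rot": [45,0,0],"hand": 2},{"linear": [0,21.5,33.2],"delta_rot": [51,0,0],"hand": 2},{"linear": [0,24,37.1],"delta_rot": [57,0,0],"hand": 2},{"linear": [0,26,40.2],"delta_rot": [63,0,0],"hand": 2},{"linear": [0,27.4,42.4],"delta_rot": [67.6,0,0],"hand": 2}]}}

```text
clock: 21.5
eef_pos: [641.0, -130.6, 148.2]
eef_rot: [[-0.0, -0.023, -1.0], [-0.001, -1.0, 0.023], [-1.0, 0.001, 0.0]]
wrist_force: [0.6, -0.1, -3.5]
opening: 27.9
```

Run:
```python
from h import *
s=settle(14);p=s['eef_pos'];print(s['clock'],p.round(1),s['opening'],np.round(s['wrist_force'],1));print(toolshift(s,[640.9,-127.9,15.3]))
```

```text
22.2 [ 641.1 -127.   148.6] 27.82297073220612 [ 0.3 -0.4 -4.4]
(array([13.33,  0.09,  0.02]), np.float64(-91.0))
```

>>> {"name": "jog_arm", "arguments": {"steps": [{"linear": [3,0.09,0],"delta_rot": [0,0,0],"hand": 2},{"linear": [7,0.09,0],"delta_rot": [0,0,0],"hand": 2},{"linear": [10.5,0.09,0],"delta_rot": [0,0,0],"hand": 2},{"linear": [12.3,0.09,0],"delta_rot": [0,0,0],"hand": 2},{"linear": [13,0.09,0],"delta_rot": [0,0,0],"hand": 2},{"linear": [13.25,0.09,0],"delta_rot": [0,0,0],"hand": 2},{"linear": [13.25,0.09,0],"delta_rot": [0,0,0],"hand": 2},{"linear": [13.25,0.09,0],"delta_rot": [0,0,0],"hand": 2},{"linear": [13.25,0.09,0],"delta_rot": [0,0,0],"hand": 2},{"linear": [13.3,0.09,0],"delta_rot": [0,0,0],"hand": 2},{"linear": [13.3,0.09,0],"delta_rot": [0,0,0],"hand": 2},{"linear": [13.3,0.09,0],"delta_rot": [0,0,0],"hand": 2}]}}

```text
clock: 23.4
eef_pos: [641.0, -128.4, 15.7]
eef_rot: [[0.0, -0.017, -1.0], [-0.0, -1.0, 0.017], [-1.0, 0.0, -0.0]]
wrist_force: [0.2, -0.4, -3.4]
opening: 27.7
```

>>> {"name": "jog_arm", "arguments": {"steps": [{"linear": [0,0,0],"delta_rot": [0,0,0],"hand": 5},{"linear": [0,0,0],"delta_rot": [0,0,0],"hand": 5},{"linear": [0,0,0],"delta_rot": [0,0,0],"hand": 5},{"linear": [-3,0,0],"delta_rot": [0,0,0],"hand": 6},{"linear": [-7,0,0],"delta_rot": [0,0,0],"hand": 8.7},{"linear": [-12,0,0],"delta_rot": [0,0,0],"hand": 8.7},{"linear": [-17,0,0],"delta_rot": [0,0,0],"hand": 8.7},{"linear": [-20,0,2],"delta_rot": [0,0,0],"hand": 8.7},{"linear": [-20,0,2],"delta_rot": [0,0,0],"hand": 8.7},{"linear": [-20,0,2],"delta_rot": [0,0,0],"hand": 8.7}]}}

```text
clock: 24.4
eef_pos: [621.5, -128.3, 216.9]
eef_rot: [[0.003, -0.018, -1.0], [-0.001, -1.0, 0.018], [-1.0, 0.001, -0.003]]
wrist_force: [-0.1, -0.8, -0.8]
opening: 86.2
```

Run:
```python
from h import *
settle(8);c=wrist();s=c['state'];print(s['clock'],s['eef_pos'].round(1))
print(meas(c,blue,641,-128,6)[0]);print(meas(c,yellow,641,-128,38,60)[0])
b=blobs(c,dark,641,-128,38,32)[0];b=[q for q in b if 20<q[1]<100];print(b)
if len(b)==2:
    d=b[1][0]-b[0][0];print((b[0][0]+b[1][0])/2,np.degrees(np.arctan2(d[1],d[0])))
cv2.imwrite('pics/r1.png',rect(c,641,-128,38,55,5))
print(toolshift(s,[653.5,127.1,s['eef_pos'][2]]))
```

```text
24.8 [ 620.7 -127.9  214.3]
{'c': array([ 641.7, -128.1]), 'centroid': array([ 643. , -128.2]), 'size': (95.3, 95.0), 'long_yaw': 89.1}
{'c': array([ 640.4, -128.9]), 'centroid': array([ 640.5, -128.9]), 'size': (77.1, 26.8), 'long_yaw': -1.0}
[(array([ 665.9, -129.2]), np.float64(60.0)), (array([ 614.1, -128.3]), np.float64(60.0))]
[ 640.   -128.75] 179.00461363567453
(array([ 1.000e-02, -2.555e+01, -2.840e+00]), np.float64(-91.0))
```

View pics/r1.png

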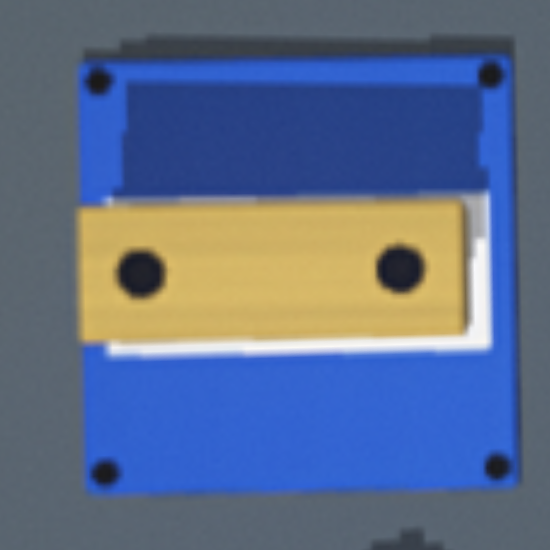

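Bar stands flat on the oblong, about 1 mm off and aligned (179.0° against 179°). Now the spider, hovering without turning.

>>> {"name": "jog_arm", "arguments": {"steps": [{"linear": [0,-25.55,-2.8],"delta_rot": [0,0,0],"hand": 8.7},{"linear": [0,-25.55,-2.8],"delta_rot": [0,0,0],"hand": 8.7},{"linear": [0,-25.55,-2.8],"delta_rot": [0,0,0],"hand": 8.7},{"linear": [0,-25.55,-2.8],"delta_rot": [0,0,0],"hand": 8.7},{"linear": [0,-25.55,-2.8],"delta_rot": [0,0,0],"hand": 8.7},{"linear": [0,-25.55,-2.8],"delta_rot": [0,0,0],"hand": 8.7},{"linear": [0,-25.55,-2.8],"delta_rot": [0,0,0],"hand": 8.7},{"linear": [0,-25.55,-2.8],"delta_rot": [0,0,0],"hand": 8.7}]}}

```text
clock: 25.65
eef_pos: [653.4, 125.9, 215.2]
eef_rot: [[-0.001, -0.018, -1.0], [-0.001, -1.0, 0.018], [-1.0, 0.001, 0.001]]
wrist_force: [-0.8, 1.0, -0.4]
opening: 86.9
```

Run:
```python
from h import *
settle(10);c=wrist();s=c['state'];print(s['clock'],s['eef_pos'].round(1))
def pale(img):
    h=cv2.cvtColor(img,cv2.COLOR_BGR2HSV);return ((h[...,1]<110)&(h[...,2]>140)).astype(np.uint8)*255
b=[q for q in blobs(c,pale,653,127,16,40,6,6,60)[0]];print('dots',b)
h=[q for q in blobs(c,dark,653,127,46,22,6,30,400)[0]];print('hub',h)
if len(b)==4:
    m=np.mean([q[0] for q in b],0);a=[np.degrees(np.arctan2(*(q[0]-m)[::-1]))%90 for q in b];print(m,a,toolshift(s,[*m,19]))
cv2.imwrite('pics/s1.png',rect(c,653,127,16,50,5))
```

```text
26.15 [653.5 126.5 215.6]
dots [(array([640. , 102.5]), np.float64(17.0)), (array([678. , 115.4]), np.float64(47.0)), (array([629.5, 138.9]), np.float64(46.0)), (array([665.5, 151.5]), np.float64(45.0))]
hub [(array([636.6, 122.9]), np.float64(93.0)), (array([653.7, 127.1]), np.float64(144.0))]
[653.25  127.075] [np.float64(61.667971145000394), np.float64(64.74594338257933), np.float64(63.53152821651227), np.float64(63.364618523327444)] (array([19.66, -0.06,  0.03]), np.float64(-91.0))
```

View pics/s1.png

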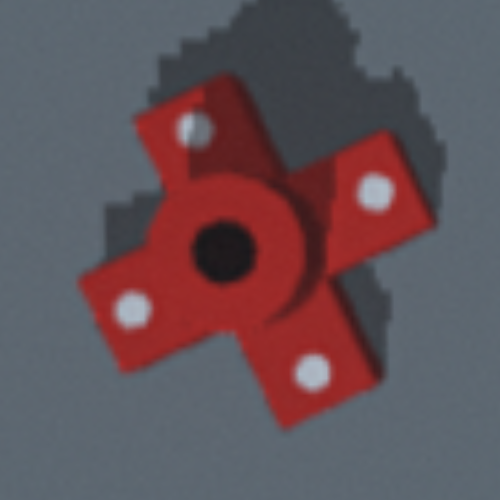

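Spider dots average (653.7,127.1), yaw -25.7°. I'll grasp the hub with the tips above the arms.

>>> {"name": "jog_arm", "arguments": {"steps": [{"linear": [5,-0.06,0],"delta_rot": [0,0,0],"hand": 8.7},{"linear": [10,-0.06,0],"delta_rot": [0,0,0],"hand": 6},{"linear": [14,-0.06,0],"delta_rot": [0,0,0],"hand": 6},{"linear": [17,-0.06,0],"delta_rot": [0,0,0],"hand": 6},{"linear": [19,-0.06,0],"delta_rot": [0,0,0],"hand": 6},{"linear": [19.55,-0.06,0],"delta_rot": [0,0,0],"hand": 6},{"linear": [19.55,-0.06,0],"delta_rot": [0,0,0],"hand": 6},{"linear": [19.55,-0.06,0],"delta_rot": [0,0,0],"hand": 6},{"linear": [19.55,-0.06,0],"delta_rot": [0,0,0],"hand": 2},{"linear": [19.55,-0.06,0],"delta_rot": [0,0,0],"hand": 2},{"linear": [19.55,-0.06,0],"delta_rot": [0,0,0],"hand": 2},{"linear": [19.55,-0.06,0],"delta_rot": [0,0,0],"hand": 2}], "squeeze": 40}}

```text
clock: 27.4
eef_pos: [653.7, 127.5, 20.6]
eef_rot: [[0.001, -0.017, -1.0], [0.0, -1.0, 0.017], [-1.0, -0.0, -0.001]]
wrist_force: [-0.2, -0.6, 0.0]
opening: 35.8
```

>>> {"name": "jog_arm", "arguments": {"steps": [{"linear": [0,0,0],"delta_rot": [0,0,0],"hand": 2},{"linear": [0,0,0],"delta_rot": [0,0,0],"hand": 2},{"linear": [-3,0,0],"delta_rot": [0,0,0],"hand": 2},{"linear": [-7,0,0],"delta_rot": [0,0,0],"hand": 2},{"linear": [-11,0,0],"delta_rot": [0,0,0],"hand": 2},{"linear": [-15,0,0],"delta_rot": [0,0,0],"hand": 2},{"linear": [-18,0,0],"delta_rot": [0,0,0],"hand": 2},{"linear": [-20,0,0],"delta_rot": [0,0,0],"hand": 2},{"linear": [-20,0,0],"delta_rot": [0,0,0],"hand": 2}]}}

```text
clock: 28.3
eef_pos: [655.4, 127.7, 224.0]
eef_rot: [[0.006, -0.017, -1.0], [0.0, -1.0, 0.017], [-1.0, -0.001, -0.006]]
wrist_force: [1.3, 0.0, -1.4]
opening: 29.1
```

Run:
```python
from h import *
s=settle(10);print(s['clock'],s['eef_pos'].round(1),s['opening'],np.round(s['wrist_force'],1));print(toolshift(s,[378,-190,s['eef_pos'][2]]),toolshift(s,[378,-284.4,s['eef_pos'][2]]))
```

```text
28.8 [653.1 127.5 219.1] 29.193106278771033 [ 0.2 -0.4 -2. ]
(array([ 0.04, 32.22, 26.95]), np.float64(-91.0)) (array([ 0.05, 41.66, 26.79]), np.float64(-91.0))
```

>>> {"name": "jog_arm", "arguments": {"steps": [{"linear": [0,2,2],"delta_rot": [0,0,0],"hand": 2},{"linear": [0,5,5],"delta_rot": [0,0,0],"hand": 2},{"linear": [0,8,8],"delta_rot": [0,0,0],"hand": 2},{"linear": [0,11,11],"delta_rot": [0,0,0],"hand": 2},{"linear": [0,14,14],"delta_rot": [0,0,0],"hand": 2},{"linear": [0,17,17],"delta_rot": [0,0,0],"hand": 2},{"linear": [0,20,20],"delta_rot": [0,0,0],"hand": 2},{"linear": [0,23,23],"delta_rot": [0,0,0],"hand": 2},{"linear": [0,25,25],"delta_rot": [0,0,0],"hand": 2},{"linear": [0,26.6,27],"delta_rot": [0,0,0],"hand": 2}]}}

```text
clock: 29.8
eef_pos: [377.8, -134.9, 220.3]
eef_rot: [[0.001, -0.018, -1.0], [-0.001, -1.0, 0.018], [-1.0, 0.001, -0.001]]
wrist_force: [0.6, -0.0, -1.7]
opening: 29.1
```

Run:
```python
from h import *
settle(10);c=wrist();s=c['state'];print(s['clock'],s['eef_pos'].round(1),np.round(s['wrist_force'],1))
for m in(blue,white): print(meas(c,m,378,-285,6,80)[0])
b=blobs(c,white,378,-285,6,45,6,500,8000)[0];print(b)
cv2.imwrite('pics/c2.png',c['pixels'])
```

```text
30.3 [ 379.3 -133.2  219.9] [ 0.3 -0.1 -2.5]
{'c': array([ 377.6, -283.1]), 'centroid': array([ 377.7, -283. ]), 'size': (96.0, 95.5), 'long_yaw': 62.0}
{'c': array([ 377.3, -283.9]), 'centroid': array([ 376.8, -283.8]), 'size': (72.8, 72.8), 'long_yaw': 17.5}
[(array([ 376.8, -283.8]), np.float64(3448.0))]
```

View pics/c2.png

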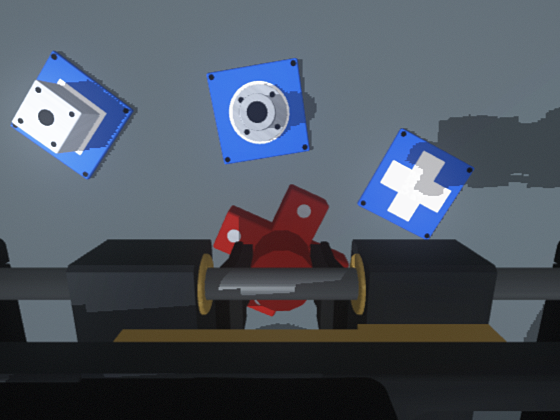

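Spider is held level; its dots show at (233,236) and (304,211), and the cross plate at (416,183) is clear. I'll check the held spider's angle from the dots.

Run:
```python
from h import *
c=wrist();s=c['state'];z=s['eef_pos'][2]-4.3;M=P(c);H=np.c_[M[:,0],M[:,1],M[:,2]*z+M[:,3]]
h=cv2.cvtColor(c['pixels'],cv2.COLOR_BGR2HSV);m=((h[...,1]<110)&(h[...,2]>130)).astype(np.uint8)
n,l,st,ct=cv2.connectedComponentsWithStats(m)
q=[ct[i] for i in range(1,n) if 60<st[i,4]<400 and 200<ct[i][0]<340 and 190<ct[i][1]<250];print(q)
w=[];
for p in q:
    x=np.linalg.solve(H,[*p,1]);w.append(x[:2]/x[2])
if len(w)==2:
    d=w[1]-w[0];print(w,np.hypot(*d),'yaw',(np.degrees(np.arctan2(d[1],d[0]))+45)%90-90, 'centre', (w[0]+w[1])/2-s['eef_pos'][:2])
print(s['eef_pos'].round(1),toolshift(s,[377.5,-283.6,27]))
```

```text
[array([303.36633663, 210.45544554]), array([233.07194245, 235.39568345])]
[array([ 403.93081759, -145.20144134]), array([ 391.32378063, -109.11768267])] 38.22270294624432 yaw -25.741474460693183 centre [18.41570391  6.09771747]
[ 379.2 -133.3  219.9] (array([19.29, 15.04, -0.08]), np.float64(-90.9))
```

>>> {"name": "jog_arm", "arguments": {"steps": [{"linear": [1,3,0],"delta_rot": [2.2,0,0],"hand": 2},{"linear": [4,7,0],"delta_rot": [2.2,0,0],"hand": 2},{"linear": [7,10.5,0],"delta_rot": [2.2,0,0],"hand": 2},{"linear": [9,13,0],"delta_rot": [2.2,0,0],"hand": 2},{"linear": [10,14.5,-0.05],"delta_rot": [2.2,0,0],"hand": 2},{"linear": [12,15,-0.05],"delta_rot": [2.2,0,0],"hand": 2},{"linear": [14.5,15,-0.05],"delta_rot": [2.2,0,0],"hand": 2},{"linear": [17,15,-0.05],"delta_rot": [2.2,0,0],"hand": 2},{"linear": [18.4,15,-0.05],"delta_rot": [2.2,0,0],"hand": 2},{"linear": [18.9,15,-0.05],"delta_rot": [2.2,0,0],"hand": 2},{"linear": [18.9,15,-0.05],"delta_rot": [2.2,0,0],"hand": 2},{"linear": [18.9,15,-0.05],"delta_rot": [2.2,0,0],"hand": 2}]}}

```text
clock: 31.6
eef_pos: [377.4, -284.2, 31.9]
eef_rot: [[0.001, -0.056, -0.998], [-0.001, -0.998, 0.056], [-1.0, 0.001, -0.001]]
wrist_force: [-0.3, 0.4, -2.1]
opening: 29.0
```

Run:
```python
from h import *
s=settle(8);print(s['clock'],s['eef_pos'].round(1),np.round(s['wrist_force'],1));print(toolshift(s,[377.2,-283.4,26.4]))
```

```text
32.0 [ 376.9 -283.9   31.4] [-0.1  0.2 -1.8]
(array([ 0.5 , -0.05, -0.03]), np.float64(-93.2))
```

>>> {"name": "jog_arm", "arguments": {"steps": [{"linear": [0.3,-0.05,0],"delta_rot": [0,0,0],"hand": 2},{"linear": [0.5,-0.05,0],"delta_rot": [0,0,0],"hand": 2},{"linear": [0.5,-0.05,0],"delta_rot": [0,0,0],"hand": 2},{"linear": [0.5,-0.05,0],"delta_rot": [0,0,0],"hand": 2},{"linear": [0.5,-0.05,0],"delta_rot": [0,0,0],"hand": 6},{"linear": [0.5,-0.05,0],"delta_rot": [0,0,0],"hand": 6},{"linear": [0.5,-0.05,0],"delta_rot": [0,0,0],"hand": 6},{"linear": [-4,0,0],"delta_rot": [0,0,0],"hand": 7},{"linear": [-9,0,0],"delta_rot": [0,0,0],"hand": 8.7},{"linear": [-14,0,0],"delta_rot": [0,0,0],"hand": 8.7},{"linear": [-19,0,2],"delta_rot": [0,0,0],"hand": 8.7},{"linear": [-19,0,2],"delta_rot": [0,0,0],"hand": 8.7}]}}

```text
clock: 33.2
eef_pos: [358.5, -285.5, 228.2]
eef_rot: [[0.008, -0.056, -0.998], [-0.009, -0.998, 0.056], [-1.0, 0.009, -0.008]]
wrist_force: [0.8, -0.7, -0.1]
opening: 83.3
```

Run:
```python
from h import *
settle(8);c=wrist();s=c['state'];print(s['clock'],s['eef_pos'].round(1))
print(meas(c,blue,378,-285,6,80)[0])
def pale(img):
    h=cv2.cvtColor(img,cv2.COLOR_BGR2HSV);return ((h[...,1]<110)&(h[...,2]>110)).astype(np.uint8)*255
b=[q for q in blobs(c,pale,377.5,-283.6,22,32,6,6,60)[0]];print('dots',b)
print('hub',[q for q in blobs(c,dark,377.5,-283.6,52,22,6,30,400)[0]])
cv2.imwrite('pics/c3.png',rect(c,377.5,-283.6,22,50,5))
print(toolshift(s,[458,91,s['eef_pos'][2]]))
```

```text
33.6 [ 356.3 -281.9  219.2]
{'c': array([ 377.6, -284.4]), 'centroid': array([ 377.6, -284.4]), 'size': (95.4, 95.4), 'long_yaw': -28.0}
dots [(array([ 355.7, -310.8]), np.float64(36.0)), (array([ 363.8, -307.6]), np.float64(41.0)), (array([ 400.7, -296.3]), np.float64(48.0)), (array([ 351.4, -283.5]), np.float64(42.0)), (array([ 353.2, -271. ]), np.float64(46.0)), (array([ 389.6, -259.8]), np.float64(48.0)), (array([ 379.8, -255.4]), np.float64(8.0))]
hub [(array([ 386.2, -293.5]), np.float64(298.0)), (array([ 359.6, -289.9]), np.float64(41.0)), (array([ 376.9, -283.7]), np.float64(133.0))]
(array([  0.08, -37.79,  -8.08]), np.float64(-93.2))
```

View pics/c3.png

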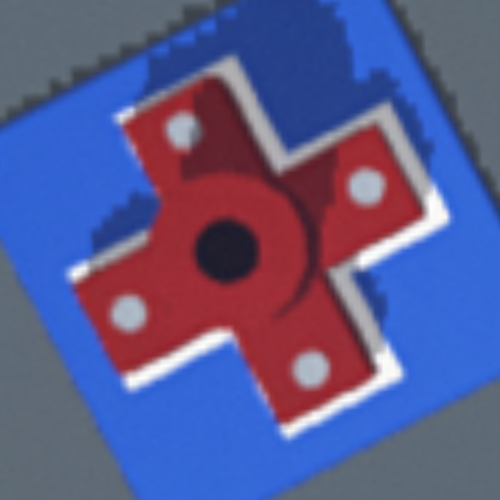

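Spider stands on the cross, about 1 mm off, yaw -28.0° against -28.0°. Time is ample, so I'll go back to recheck the block from a settled pose.

>>> {"name": "jog_arm", "arguments": {"steps": [{"linear": [0,-37.8,-8.1],"delta_rot": [-54.2,0,0],"hand": 8.7},{"linear": [0,-37.8,-8.1],"delta_rot": [-54.2,0,0],"hand": 8.7},{"linear": [0,-37.8,-8.1],"delta_rot": [-54.2,0,0],"hand": 8.7},{"linear": [0,-37.8,-8.1],"delta_rot": [-54.2,0,0],"hand": 8.7},{"linear": [0,-37.8,-8.1],"delta_rot": [-54.2,0,0],"hand": 8.7},{"linear": [0,-37.8,-8.1],"delta_rot": [-54.2,0,0],"hand": 8.7},{"linear": [0,-37.8,-8.1],"delta_rot": [-54.2,0,0],"hand": 8.7},{"linear": [0,-37.8,-8.1],"delta_rot": [-54.2,0,0],"hand": 8.7},{"linear": [0,-37.8,-8.1],"delta_rot": [-54.2,0,0],"hand": 8.7},{"linear": [0,-37.8,-8.1],"delta_rot": [-54.2,0,0],"hand": 8.7}]}}

```text
clock: 34.65
eef_pos: [458.3, 91.0, 220.1]
eef_rot: [[-0.002, 0.779, -0.627], [-0.0, -0.627, -0.779], [-1.0, -0.001, 0.002]]
wrist_force: [-0.4, -1.1, 0.5]
opening: 87.3
```

Run:
```python
from h import *
settle(12);c=wrist();s=c['state'];print(s['clock'],s['eef_pos'].round(1),toolshift(s,[457.3,92.8,20]))
print(meas(c,blue,458,91,6,80)[0])
print(meas(c,bright,458,91,42,36)[0])
print([b for b in blobs(c,dark,458,91,42,30)[0]if b[1]<200])
cv2.imwrite('pics/scene9.png',capture('scene')['pixels'])
```

```text
35.25 [458.8  90.  221.1] (array([20.11, -0.29, -0.12]), np.float64(-39.0))
{'c': array([458.1,  91.4]), 'centroid': array([458.1,  91.4]), 'size': (95.5, 95.3), 'long_yaw': 51.0}
{'c': array([459.9,  94.8]), 'centroid': array([458.7,  94.3]), 'size': (55.4, 51.3), 'long_yaw': 50.5}
[(array([432.5,  64.4]), np.float64(16.0)), (array([441.7,  67.5]), np.float64(189.0)), (array([459.9,  67.6]), np.float64(15.0)), (array([457.3,  92.9]), np.float64(162.0)), (array([432.1,  90.2]), np.float64(15.0)), (array([482.5,  95.5]), np.float64(15.0)), (array([454.7, 118.1]), np.float64(15.0))]
```

View pics/scene9.png

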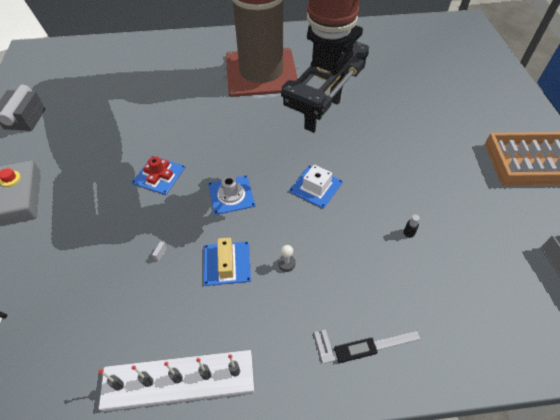

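Everything stands on its plate, with ball (287,258) and gauge (412,227) unmoved. The block's (-0.8,+1.5) mm offset repeats, so I'll regrip and correct it.

>>> {"name": "jog_arm", "arguments": {"steps": [{"linear": [5,-0.29,-0.12],"delta_rot": [0,0,0],"hand": 8.7},{"linear": [10,-0.29,-0.12],"delta_rot": [0,0,0],"hand": 8.7},{"linear": [14,-0.29,-0.12],"delta_rot": [0,0,0],"hand": 8.7},{"linear": [18,-0.29,-0.12],"delta_rot": [0,0,0],"hand": 8.7},{"linear": [19.8,-0.29,-0.12],"delta_rot": [0,0,0],"hand": 8.7},{"linear": [20.35,-0.29,-0.12],"delta_rot": [0,0,0],"hand": 8.7},{"linear": [20.35,-0.29,-0.12],"delta_rot": [0,0,0],"hand": 7},{"linear": [20.35,-0.29,-0.12],"delta_rot": [0,0,0],"hand": 5.5},{"linear": [20.35,-0.29,-0.12],"delta_rot": [0,0,0],"hand": 4.2},{"linear": [20.35,-0.29,-0.12],"delta_rot": [0,0,0],"hand": 4.2},{"linear": [20.35,-0.29,-0.12],"delta_rot": [0,0,0],"hand": 4.2},{"linear": [20.35,-0.29,-0.12],"delta_rot": [0,0,0],"hand": 4.2}], "squeeze": 30}}

```text
clock: 36.55
eef_pos: [457.8, 93.0, 18.2]
eef_rot: [[0.001, 0.777, -0.629], [-0.0, -0.629, -0.777], [-1.0, 0.001, -0.001]]
wrist_force: [0.0, -0.6, 2.6]
opening: 49.5
```

Run:
```python
from h import *
s=settle(8);print(s['clock'],s['eef_pos'].round(2),s['opening'],np.round(s['wrist_force'],1),toolshift(s,[458.1,91.4,17]))
```

```text
36.95 [457.81  93.    18.16] 49.842833041562365 [-1.  -0.2  6.7] (array([0.12, 0.12, 0.11]), np.float64(-39.0))
```

>>> {"name": "jog_arm", "arguments": {"steps": [{"linear": [-0.3,0,0],"delta_rot": [0,0,0],"hand": 4.2},{"linear": [-0.3,0.12,0.08],"delta_rot": [0,0,0],"hand": 4.2},{"linear": [-0.3,0.12,0.08],"delta_rot": [0,0,0],"hand": 4.2},{"linear": [-0.3,0.12,0.08],"delta_rot": [0,0,0],"hand": 4.2},{"linear": [0,0.12,0.08],"delta_rot": [0,0,0],"hand": 4.2},{"linear": [0,0.12,0.08],"delta_rot": [0,0,0],"hand": 4.2},{"linear": [0,0.12,0.08],"delta_rot": [0,0,0],"hand": 4.2},{"linear": [0,0.12,0.08],"delta_rot": [0,0,0],"hand": 7},{"linear": [0,0.12,0.08],"delta_rot": [0,0,0],"hand": 7},{"linear": [0,0.12,0.08],"delta_rot": [0,0,0],"hand": 7},{"linear": [-3,0.12,0.08],"delta_rot": [0,0,0],"hand": 8.7},{"linear": [-7,0.12,0.08],"delta_rot": [0,0,0],"hand": 8.7}]}}

```text
clock: 38.15
eef_pos: [455.3, 91.5, 86.0]
eef_rot: [[-0.006, 0.777, -0.629], [-0.0, -0.629, -0.777], [-1.0, -0.004, 0.004]]
wrist_force: [0.7, 0.1, 0.8]
opening: 78.7
```

>>> {"name": "jog_arm", "arguments": {"steps": [{"linear": [-5,0,0],"delta_rot": [0,0,0],"hand": 8.7},{"linear": [-10,0,1],"delta_rot": [0,0,0],"hand": 8.7},{"linear": [-13,0,2],"delta_rot": [0,0,0],"hand": 8.7},{"linear": [-13,0,2],"delta_rot": [0,0,0],"hand": 8.7}]}}

```text
clock: 38.55
eef_pos: [448.0, 75.6, 223.2]
eef_rot: [[0.01, 0.777, -0.63], [-0.0, -0.63, -0.777], [-1.0, 0.008, -0.006]]
wrist_force: [0.9, -1.4, -0.5]
opening: 86.6
```

Run:
```python
from h import *
settle(10);c=wrist();s=c['state'];print(s['clock'],s['eef_pos'].round(1))
print(meas(c,blue,458,91,6,80)[0])
print([b for b in blobs(c,dark,458,91,42,30)[0]if b[1]<200])
cv2.imwrite('pics/k9.png',rect(c,458,91,42,55,5))
```

```text
39.05 [444.7  76.2 216.6]
{'c': array([458. ,  91.3]), 'centroid': array([457.9,  91.4]), 'size': (95.4, 95.2), 'long_yaw': -39.0}
[(array([459.5,  66.6]), np.float64(15.0)), (array([456.9,  91.8]), np.float64(162.0)), (array([431.6,  89.1]), np.float64(16.0)), (array([482.1,  94.5]), np.float64(15.0)), (array([454.1, 117.1]), np.float64(15.0))]
```

View pics/k9.png

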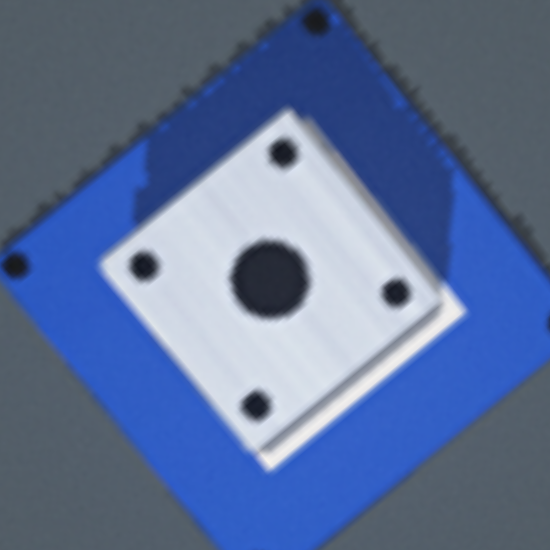

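Block is now (-1.1,+0.5) mm from centre with its yaw matched. The gripper is clear, so I'm handing in.

```bash
python3 -c "
from h import *
s=settle(6);print(np.round(s['wrist_force'],1),s['clock']);print(finish_job())"
```

```text
[0.2 0.6 0.8] 39.4
the job is handed in; nothing more can be done
None
```

All four workpieces stand upright on their matching plates, and I handed the job in at about 39 s with the gripper open and clear. The ball and plug gauge looked unmoved in the last scene picture.

Last wrist-camera checks, as distance from the plate centre and turn relative to the silhouette:

| Piece | Off centre | Turn |
|---|---|---|
| bushing | about 1.5 mm | round, any turn |
| block | about 1.2 mm | within 0.5° |
| bar | about 1.3 mm | within 0.5° |
| spider | about 1.1 mm | within 0.5° |

- **Block:** it first landed 1.7 mm off, so I regripped it and moved it once.
- **Plate readings:** the plate centres I measured differed by up to about 1.5 mm between views, so the offsets are only good to about that.
- **Plate heights:** from the two fixed cameras, plate height came out at 2–4 mm. The stated 6 mm is within calibration error of that, and I used 6 mm.
- **Bushing, bar and spider:** each was checked once by the wrist camera after placing. The only later look was the final scene picture.

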